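# Cover the scrap well and latch the flap

### The arm

A 6-joint arm with a two-finger parallel gripper is mounted at the origin on the work surface. World frame = base frame: x ahead of the robot, y to its left, z up, the work surface at z = 0. Lengths are in m, angles in rad, forces in N, time in s.
With the tool pointing down it reaches from about 0.35 to 0.775 m from the base axis. Payload 5.5 kg.
Tool frame: the origin (TCP) lies at the very end of the fingers, on their centre line; the grasp point (between the pads) lies 19 mm behind it; z points along the fingers, y is the line along which they close (so a half turn about z gives the same grasp; the last joint's range is limited). The gripper opens to 85 mm and grips with 20 to 120 N. Pads are 22 mm wide; open, the fingers measure 114 mm over their backs; the gripper's body (76 mm by 85 mm) begins 54 mm behind the grasp point. The pads swing forward as they close: fully open they stand 13 mm farther back than shut.
Start: joints at [1.106, 0.313, 0.046, 1.304, 0, 1.431], TCP at [0.184, 0.545, 0.231] pointing down, gripper open.
Joint ranges: [-2.76, 2.76], [-0.86, 1.69], [-1.03, 1.26], [-2.2, 2.34], [-1.47, 1.5], [-3.14, 3.14]. Speed limits (rad/s): [2.57, 2.57, 3.14, 3.14, 3.14, 3.14].

### API

Orientations are given as a unit quaternion [w, x, y, z].
In Python, from workcell import env, imaging, ticket gives the robot as it stands. The module is installed in compiled form; this text tells all that it offers.
- The arm moves only by the tool apply_moves, never from a script. Its argument "rows" is a list of rows, each an object with "xyz": the shift along the tool's x, y, z in mm, a list of three; "turn": the turn, a rotation vector about the tool's x, y, z in rad, a list of three; "grip": the opening, from 0 (shut) to 1 (fully open). A call has 1 to 12 rows; each row is the pose to reach, as a shift and turn from the pose commanded when the call began, along the tool's axes at that moment; what a row does not reach only later rows make up. A row lasts 1/12 s, in which the tool goes at most 41.7 mm and 7.16 degrees, less where a joint would pass 70% of its speed; a pose out of reach is approached as far as the arm can. A call with a gripper value outside its range is refused whole. The fingers move at their own pace and stop on an object; "force" is the grip in N (left out, the last holds). Time passes only in rows, so rows that repeat a pose let the fingers close. It gives the time, the measured TCP pose, the force, the opening and the grip force at its end, in the units of the state.
- env.get_state(): the state, without advancing time (a new reading comes with each control period).
- imaging.read_camera(name): name is "scene" or "top" or "wrist"; returns a dict with "color" (420x560x3 uint8, blue, green, red), "z_map" (420x560 float32, m along the optical axis (not along the pixel's ray), 0 where there is no reading), "camera_matrix" (3x3 intrinsics, pixels), "k1" (the pictures are not rectified: a ray, as slopes to the right and down, at radius r is drawn at 1 + k1 r^2 times it, then the intrinsics apply), "view" (4x4, takes a point from world to camera coordinates). Camera axes: x right, y down, z forward; pixel columns grow to the right and rows downward; lengths in m; the calibration is good to about 2 mm. A picture is of the moment at which its call begins.
- ticket.hand_in(): hands the job in; it is judged then, once.
The state is a dict: "clock": time; "joint_pos": joint angles; "qvel": joint speeds; "tau": joint torques, N m; "tcp_pos": TCP position; "orientation": TCP orientation; "wrist_force": force on the tool from outside, world axes, zero at the start; "ft_torque": the same for the moment, N m; "finger_gap": finger opening in m; "grip_force": force on a finger pad.
Only numpy, scipy, OpenCV 4.12 (cv2) and the standard library are available. Lean on these libraries where they do the work, as an engineer would, in place of code of your own. Each camera call takes 0.05 s, during which the arm holds its last target. There are 200 camera calls.

### The job

Take the round steel lid by its knob out of its drawer and gently lower it into the round well in the floor of the flap compartment, so that it lies flat and fully home, and let go of it. Then push the compartment's sprung flap shut until it clicks onto its catch and stays shut. Leave the crushed can, the cup and the bottle where they are.

Things in the scene. Friction and masses are not known exactly. Their poses are not given: they have to be found in the camera images.
- lid: Round steel lid, disc 100 mm in diameter, 10 mm thick, lower edge bevelled (underside 90 mm in diameter, full 100 mm from 5 mm up). On its centre an upright round knob, 26 mm in diameter, from 10 to 40 mm above the underside. About 0.18 kg. Lies flat, knob up, on the 4 mm floor of one of the two drawers. Origin: centre of the underside; z up through the knob.
- well (a point): Centre of the floor of the round well: a recess 104 mm in diameter and 12 mm deep, 30 mm above the work surface, with a dark disc on its floor, in the middle of the flap compartment. The lid's underside rests on this point when home. Axes as those of bin.
- bin: Fixed open-topped plastic compartment, outside 180 mm along its x, 184 mm along its y; walls 5 mm thick, 100 mm high; its inner floor (deck) is 42 mm above the work surface, with the well sunk in its middle. Steel rails 14 mm high along its +y and -y sides reach 105 mm from its centre. Origin: centre of the underside; z up; the flap is hinged along the top of its +y wall.
- flap (a joint): Angle (rad) of the plastic flap (180 mm along the hinge, 188 mm from hinge to free edge, 6 mm thick). 0 = shut, level over the bin, held by a sprung catch; 1.57 = upright; starts open at 1.75 to 1.95, leaning away from the bin. A light spring pushes it open and the hinge is stiff: unlatched it stays ajar or rises. The catch engages in the last 0.1 rad, about 4 N pressed down near the free edge.
- flap_hinge (a point): Middle of the flap's hinge line, 104 mm above the work surface, 92 mm from the bin's centre along the bin's +y. Axes are those of the flap: x along the hinge, -y from the hinge to the free edge, z normal to the flap (up when shut, its outer face is 3 mm along +z).
- flap_edge (a point): Middle of the flap's free edge, on its outer face (the upper one when shut), 188 mm from the hinge; a steel nub 16 mm in diameter sticks out 10 mm beyond it here. Shut, the nub sits under the sprung catch ball of a post 30 x 20 mm on the bin's -y wall, 113 to 133 mm from the bin's centre and 128 mm high. Axes as those of flap_hinge.
- tray_a: Fixed shallow drawer, open on top, outside 200 mm along x, 150 mm along y, 45 mm high, walls and floor 4 mm; holds the lid. Origin: centre of the underside.
- tray_b: The other drawer, of the same size; holds the crushed can and the cup. Origin: centre of the underside.
- can: Crushed aluminium can, a ribbed puck 68 mm in diameter and 36 mm high, to be left alone. Origin: centre of the underside.
- cup: Open yogurt cup, 70 mm in diameter at the rim and 80 mm high, light, to be left alone. Origin: centre of the underside.
- bottle: Clear PET bottle, standing, 66 mm in diameter and 200 mm high, light, to be left alone. Origin: centre of the underside.
Not all that is in view belongs to the job. Leave any green or orange look-alike of the lid alone.

How it is judged:
On the way:
1. the lid lies flat and home in the well, let go, with the flap still open (horizontal distance between lid and well below 0.004 m and z of lid in the frame of well between -0.003 and 0.003 m and angle between lid's own z axis and vertical below 0.05 rad and contact force between the fingers and lid below 0.2 N and linear speed of lid below 0.03 m/s and value of joint flap above 0.8 rad), for 0.3 s.
At the end, for the whole second after the job is handed in: The lid rests released in the well: its origin within 4 mm of the well's centre sideways and 3 mm in height, tilted less than 0.05 rad, at rest; and the flap is at rest, shut on its catch (joint below 0.035 rad) (horizontal distance between lid and well below 0.004 m and z of lid in the frame of well between -0.003 and 0.003 m and angle between lid's own z axis and vertical below 0.05 rad and contact force between the fingers and lid below 0.2 N and linear speed of lid below 0.03 m/s and value of joint flap below 0.035 rad and velocity of joint flap between -0.05 and 0.05 rad/s); the robot touches nothing.
It fails at once if the crushed can is moved more than 25 mm (distance of can from where it was at the start of the episode above 0.025 m).
It fails at once if the cup is moved more than 25 mm (distance of cup from where it was at the start of the episode above 0.025 m).
It fails at once if the bottle is moved more than 25 mm (distance of bottle from where it was at the start of the episode above 0.025 m).
It fails at once if the lid is dropped or slammed into the well (faster than 0.5 m/s there) (horizontal distance between lid and well below 0.03 m and z of lid in the frame of well below 0.05 m and linear speed of lid above 0.5 m/s).
It also fails if it takes over 64 s, if anything falls off the work surface, if the arm or the gripper's body presses on something with over 40 N, if the wrist force passes 120 N, or if a joint passes its speed limit or range.

## Working session

There is one attempt and no reset: what is moved stays moved. The work goes in short steps, Python scripts to look and compute and a tool call to move; the robot and the scene stay as the last step left them, time stands still between calls to the robot, and variables do not carry over. Pictures are saved under pics/ and viewed, at most 10 in all, crops included, and the job is handed in when it is done.

Besides the shell and the picture viewer there is one more tool, called after "Request:" as name(argument=value, ...) on one line, values as JSON. apply_moves: Moves the arm, as the interface text tells. Its arguments: {"type":"object","properties":{"rows":{"type":"array"},"force":{"type":"number"}},"required":["rows"]}

```bash
mkdir -p pics
cat > h.py <<'E'
import numpy as np, cv2
from workcell import env, imaging, ticket
from scipy.spatial.transform import Rotation as R
def cam(n):
    d=imaging.read_camera(n); return d
def cloud(d):
    K=np.array(d["camera_matrix"]);h,w=d["z_map"].shape
    u,v=np.meshgrid(np.arange(w),np.arange(h))
    p=cv2.undistortPoints(np.stack([u,v],-1).reshape(-1,1,2).astype(np.float64),K,np.array([d["k1"],0,0,0,0.])).reshape(h,w,2)
    z=d["z_map"]; c=np.stack([p[...,0]*z,p[...,1]*z,z],-1)
    V=np.array(d["view"]); return (c-V[:3,3])@V[:3,:3], p
def onplane(d,uv,zp):
    K=np.array(d["camera_matrix"]);V=np.array(d["view"])
    p=cv2.undistortPoints(np.array(uv,float).reshape(-1,1,2),K,np.array([d["k1"],0,0,0,0.])).reshape(-1,2)
    r=np.c_[p,np.ones(len(p))]@V[:3,:3]; o=-V[:3,:3].T@V[:3,3]
    return o+r*((zp-o[2])/r[:,2])[:,None]
E
python3 - <<'E'
from h import *
s=env.get_state(); print(s)
for n in ("top","scene"):
    d=cam(n); cv2.imwrite(f"pics/{n}0.png",d["color"]); np.save(f"{n}0.npy",d,allow_pickle=True); print(n,d["k1"],d["camera_matrix"],d["view"])
E
```

```text
{'clock': 0.0, 'joint_pos': array([1.10638666e+00, 3.13970212e-01, 4.49266809e-02, 1.30360119e+00,
       4.06225358e-07, 1.43121177e+00]), 'qvel': array([ 0.00105733, -0.00296519,  0.00027024, -0.00046341, -0.0003577 ,
        0.00058868]), 'tau': array([ 3.14440713e-04, -4.80625463e+01,  2.98534083e+01,  1.94411643e-02,
       -1.82938516e-04, -2.89613538e-06]), 'tcp_pos': array([0.1832649 , 0.54444611, 0.23040467]), 'orientation': array([-2.75076022e-04,  1.61699411e-01,  9.86839625e-01, -8.82312997e-04]), 'wrist_force': array([-0.47469026, -0.15967928,  0.47672398]), 'ft_torque': array([-0.06264993, -0.01091562, -0.01458816]), 'grip_force': 0.0, 'finger_gap': 0.08532742810849063}
top -0.11674438295159047 [[485.13993912   0.         279.85469757]
 [  0.         485.13993912 206.69355579]
 [  0.           0.           1.        ]] [[-0.01219207 -0.99990205 -0.00687321 -0.09806424]
 [-0.98151372  0.01328029 -0.19093048  0.53362835]
 [ 0.19100306  0.00441831 -0.9815795   1.36991799]
 [ 0.          0.          0.          1.        ]]
scene -0.09546202221166365 [[462.39845119   0.         279.16693806]
 [  0.         462.39845119 207.46080846]
 [  0.           0.           1.        ]] [[ 0.81621493  0.57746721  0.01802224 -0.39119526]
 [ 0.3250534  -0.43320775 -0.84063746 -0.15885021]
 [-0.47763319  0.69199904 -0.54129831  1.76124122]
 [ 0.          0.          0.          1.        ]]
```

View pics/top0.png

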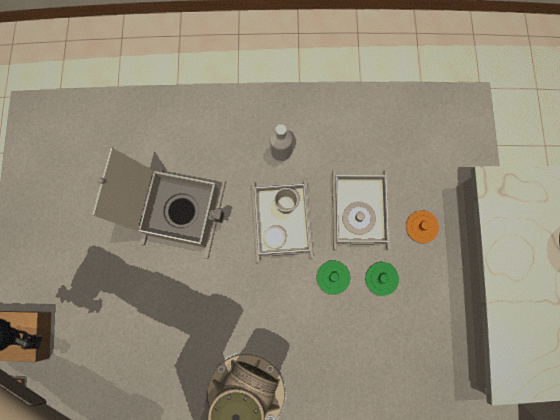

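View pics/scene0.png

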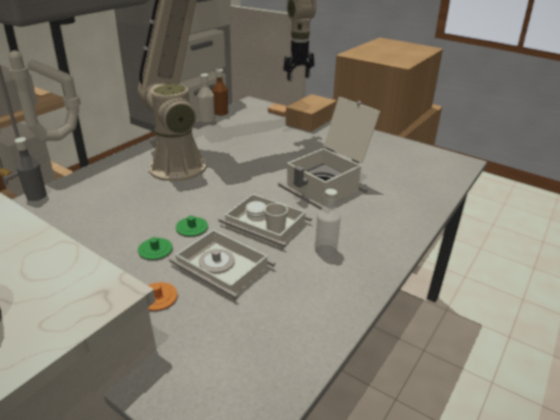

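The top view shows the lid at about (359,217) in the right drawer, the bin at (180,208) with its dark well at (181,211), the flap open to the left, and the catch post at (215,216). The can is at (275,237), the cup at (287,200) and the bottle at (281,140). The scene view agrees. Next I'll measure these points.

```bash
cat > m.py <<'E'
from h import *
d=np.load("top0.npy",allow_pickle=True).item(); P,_=cloud(d)
g=cv2.cvtColor(d["color"],cv2.COLOR_BGR2GRAY)
def box(u,v,r): return slice(v-r,v+r),slice(u-r,u+r)
# dark well disc
m=np.zeros_like(g); b=box(181,211,22); m[b]=(g[b]<50)*255
c=max(cv2.findContours(m,0,2)[0],key=cv2.contourArea); e=cv2.fitEllipse(c); print("dark",e, onplane(d,[e[0]],0.03))
Q=P[b]; print("well depth z",np.median(Q[m[b]>0][:,2]))
# heights
for n,(u,v) in dict(lidc=(359,217),orange=(422,227),table=(330,100)).items(): print(n,P[v,u])
b=box(359,217,26);Q=P[b].reshape(-1,3);k=Q[(Q[:,2]>.034)&(np.hypot(*(Q[:,:2]-P[217,359,:2]).T)<.03)]; print("knob",k.mean(0),len(k))
q=P.reshape(-1,3)
for n,(zl,zh,u,v,r) in dict(bin=(.094,.105,180,208,.16),traya=(.04,.05,360,210,.16),trayb=(.04,.05,284,220,.16),post=(.12,.135,215,214,.05)).items():
    k=q[(q[:,2]>zl)&(q[:,2]<zh)&(np.hypot(*(q[:,:2]-P[v,u,:2]).T)<r)][:,:2].astype(np.float32)
    print(n,len(k),k.mean(0),cv2.minAreaRect(k))
f=q[(q[:,2]>.13)&(q[:,1]>.3)&(q[:,1]<.7)&(q[:,0]>.35)]
print("flap",len(f),f.min(0),f.max(0)); c0=f.mean(0); print(c0,np.linalg.svd(f-c0,full_matrices=False)[2])
f2=f[f[:,2]>f[:,2].max()-.02]; print("top",f2.mean(0))
for n,(u,v) in dict(bottle=(281,130),cup=(287,195)).items():
    k=q[(q[:,2]>.06)&(np.hypot(*(q[:,:2]-onplane(d,[(u,v)],.15 if n=="bottle" else .08)[0,:2]).T)<.06)];print(n,len(k),k.mean(0),k.max(0))
big=cv2.resize(d["color"][130:280,80:440],None,fx=2.2,fy=2.2,interpolation=cv2.INTER_CUBIC); cv2.imwrite("pics/topcrop.png",big)
E
python3 m.py
```

```text
dark ((181.1209259033203, 210.9170684814453), (24.770557403564453, 25.50272560119629), 36.89114761352539) [[0.52756353 0.19024482 0.03      ]]
well depth z 0.029422289584292615
lidc [ 0.49894161 -0.33627254  0.04852277]
orange [ 0.46815177 -0.52472557  0.03702923]
table [ 8.86828501e-01 -2.68942453e-01  6.65016421e-04]
knob [ 0.50312779 -0.34011554  0.04335102] 66
bin 457 [0.5252471  0.18609905] ((0.524056077003479, 0.1715378761291504), (0.2274482399225235, 0.18163631856441498), 77.7054443359375)
traya 420 [ 0.5181203  -0.34692228] ((0.5254569053649902, -0.34608280658721924), (0.1525402069091797, 0.20546504855155945), 88.88947296142578)
trayb 492 [ 0.4903393  -0.11470473] ((0.499843955039978, -0.15431569516658783), (0.20685793459415436, 0.24093030393123627), 3.569493293762207)
post 76 [0.50226086 0.07096606] ((0.5021666884422302, 0.07261712104082108), (0.023331547155976295, 0.03009173832833767), 77.2616195678711)
flap 2238 [0.46162689 0.30000927 0.13011859] [0.64975812 0.36383777 0.29316422]
[0.54446275 0.32412178 0.22571634] [[-0.88299713  0.01605254 -0.46910382]
 [-0.42486968  0.39745544  0.81333568]
 [ 0.19950397  0.91748106 -0.34413178]]
top [0.56190071 0.34093489 0.27877546]
bottle 559 [ 0.70637637 -0.1087346   0.13784913] [ 0.74500808 -0.07581148  0.20490853]
cup 152 [ 0.55432615 -0.12154427  0.07668035] [ 0.58252077 -0.08831866  0.08825636]
```

View pics/topcrop.png

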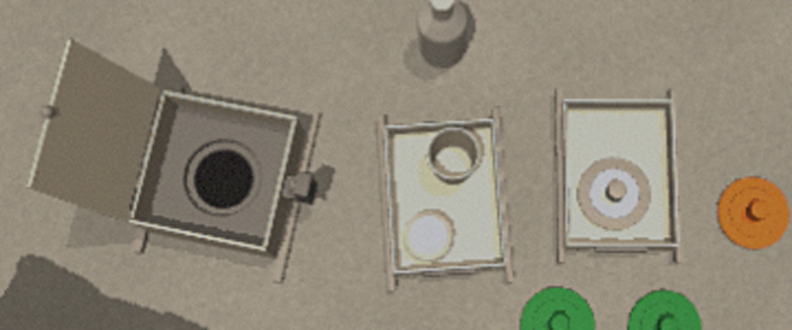

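The crop confirms the layout. Next is a pose planner, then the move to above the lid.

```bash
cat >> h.py <<'E'
def go(xyz,yaw,tilt=0.):
    """shift/turn from current to world pose: tool z down, tool y at azimuth yaw (deg)"""
    s=env.get_state(); w,x,y,z=s["orientation"]; R0=R.from_quat([x,y,z,w])
    a=np.radians(yaw); Y=np.array([np.cos(a),np.sin(a),0]);Z=np.array([0,0,-1.]);X=np.cross(Y,Z)
    Rt=R.from_matrix(np.c_[X,Y,Z])
    print("shift",np.round(R0.inv().apply(np.array(xyz)-s["tcp_pos"])*1000,1),"turn",np.round((R0.inv()*Rt).as_rotvec(),4))
E
python3 - <<'E'
from h import *
go([.25,.45,.34],60); go([.41,.05,.34],7); go([.50,-.34,.25],-34)
E
```

```text
shift [ -93.4  -68.5 -109.4] turn [-1.600e-03 -1.000e-04  1.988e-01]
shift [-372.6 -396.5 -108.9] turn [-1.6000e-03  7.0000e-04  1.1238e+00]
shift [-582.4 -737.3  -18.4] turn [-1.3000e-03  1.3000e-03  1.8394e+00]
```

Request:
apply_moves(rows=[{"xyz": [-20,-15,-40],"turn": [0,0,0.06],"grip": 1},{"xyz": [-50,-35,-80],"turn": [0,0,0.12],"grip": 1},{"xyz": [-70,-50,-105],"turn": [0,0,0.2],"grip": 1},{"xyz": [-95,-75,-109],"turn": [0,0,0.3],"grip": 1},{"xyz": [-122,-105,-109],"turn": [0,0,0.4],"grip": 1},{"xyz": [-150,-135,-109],"turn": [0,0,0.5],"grip": 1},{"xyz": [-178,-165,-109],"turn": [0,0,0.6],"grip": 1},{"xyz": [-206,-195,-109],"turn": [0,0,0.7],"grip": 1},{"xyz": [-235,-227,-109],"turn": [0,0,0.8],"grip": 1},{"xyz": [-263,-260,-109],"turn": [0,0,0.9],"grip": 1},{"xyz": [-290,-290,-109],"turn": [0,0,1.0],"grip": 1},{"xyz": [-318,-320,-109],"turn": [0,0,1.1],"grip": 1}])

```text
clock: 1.1
tcp_pos: [0.3821, 0.1394, 0.3402]
orientation: [-0.0, 0.655, 0.755, 0.0]
wrist_force: [0.1, 0.1, -0.4]
finger_gap: 0.0855
grip_force: 0.0
```

Run:
```python
from h import *
go([.50,-.34,.25],-34)
```

```text
shift [-491.2   49.1   90.1] turn [-0.000e+00 -2.000e-04  7.347e-01]
```

Request:
apply_moves(rows=[{"xyz": [-40,0,0],"turn": [0,0,0.06],"grip": 1},{"xyz": [-80,2,0],"turn": [0,0,0.12],"grip": 1},{"xyz": [-120,5,0],"turn": [0,0,0.18],"grip": 1},{"xyz": [-160,8,0],"turn": [0,0,0.24],"grip": 1},{"xyz": [-200,12,5],"turn": [0,0,0.31],"grip": 1},{"xyz": [-240,17,15],"turn": [0,0,0.38],"grip": 1},{"xyz": [-279,22,25],"turn": [0,0,0.45],"grip": 1},{"xyz": [-318,28,35],"turn": [0,0,0.52],"grip": 1},{"xyz": [-357,34,45],"turn": [0,0,0.59],"grip": 1},{"xyz": [-396,40,55],"turn": [0,0,0.66],"grip": 1},{"xyz": [-435,45,65],"turn": [0,0,0.73],"grip": 1},{"xyz": [-474,49,75],"turn": [0,0,0.735],"grip": 1}])

```text
clock: 2.1
tcp_pos: [0.4997, -0.3224, 0.2641]
orientation: [-0.0, 0.883, 0.47, -0.0]
wrist_force: [2.0, 0.9, -0.0]
finger_gap: 0.0851
grip_force: 0.0
```

Request:
apply_moves(rows=[{"xyz": [-8,0,8],"turn": [0,0,0],"grip": 1},{"xyz": [-17,0,15],"turn": [0,0,0],"grip": 1},{"xyz": [-17,0,15],"turn": [0,0,0],"grip": 1},{"xyz": [-17,0,15],"turn": [0,0,0],"grip": 1}])

```text
clock: 2.43
tcp_pos: [0.4894, -0.3337, 0.2501]
orientation: [-0.001, 0.882, 0.471, -0.0]
wrist_force: [-0.2, 0.5, -0.1]
finger_gap: 0.0852
grip_force: 0.0
```

Run:
```python
from h import *
s=env.get_state(); print(s["tcp_pos"],s["qvel"].round(3))
d=cam("wrist"); P,_=cloud(d); np.save("w0.npy",d,allow_pickle=True); cv2.imwrite("pics/w0.png",d["color"])
q=P.reshape(-1,3)
k=q[(abs(q[:,2]-.044)<.006)&(np.hypot(q[:,0]-.503,q[:,1]+.34)<.035)]
print("knob",len(k),k.mean(0),cv2.minEnclosingCircle(k[:,:2].astype(np.float32)))
k=q[(abs(q[:,2]-.014)<.004)&(np.hypot(q[:,0]-.503,q[:,1]+.34)<.062)]
print("disc",len(k),k.mean(0),cv2.minEnclosingCircle(k[:,:2].astype(np.float32)))
```

```text
[ 0.48943377 -0.3336929   0.25007648] [ 0.019 -0.023  0.019  0.006  0.002  0.001]
knob 360 [ 0.50603049 -0.34019549  0.04309036] ((0.5058720111846924, -0.3407416343688965), 0.012927106581628323)
disc 4264 [ 0.50668828 -0.33913796  0.01387383] ((0.505746066570282, -0.34115898609161377), 0.05025211721658707)
```

View pics/w0.png

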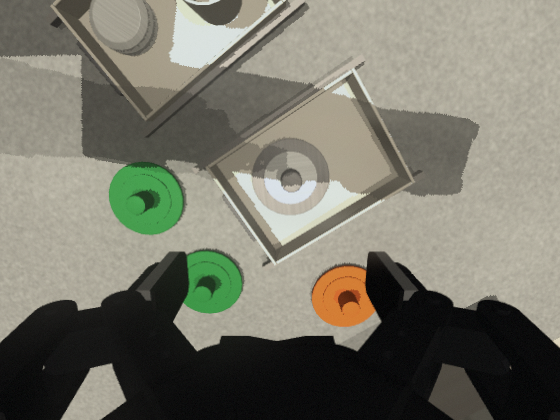

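The wrist view shows the lid's knob at (291,180), well clear of the tray walls. Its fit gives (0.506, -0.341).

Run:
```python
from h import *
go([.5058,-.3408,.018],-34)
```

```text
shift [  2.6  17.2 233. ] turn [ 0.0001 -0.0004  0.0051]
```

Request:
apply_moves(force=50, rows=[{"xyz": [1,6,35],"turn": [0,0,0],"grip": 0.8},{"xyz": [2,12,70],"turn": [0,0,0],"grip": 0.8},{"xyz": [2.6,17,105],"turn": [0,0,0],"grip": 0.8},{"xyz": [2.6,17,140],"turn": [0,0,0],"grip": 0.8},{"xyz": [2.6,17,165],"turn": [0,0,0],"grip": 0.8},{"xyz": [2.6,17,180],"turn": [0,0,0],"grip": 0.8},{"xyz": [2.6,17,180],"turn": [0,0,0],"grip": 0.8},{"xyz": [2.6,17,180],"turn": [0,0,0],"grip": 0.8}])

```text
clock: 3.15
tcp_pos: [0.5062, -0.3406, 0.0711]
orientation: [-0.0, 0.882, 0.472, 0.0]
wrist_force: [0.3, 0.1, 0.3]
finger_gap: 0.0688
grip_force: 0.0
```

Run:
```python
from h import *
go([.5058,-.3408,.018],-34)
d=cam("wrist"); P,_=cloud(d)
q=P.reshape(-1,3)
k=q[(abs(q[:,2]-.044)<.006)&(np.hypot(q[:,0]-.506,q[:,1]+.341)<.025)]
print("knob",len(k),k.mean(0),cv2.minEnclosingCircle(k[:,:2].astype(np.float32)))
```

```text
shift [-0.4 -0.2 53.1] turn [-0.0001 -0.0002  0.0061]
knob 1301 [ 0.50654874 -0.33952358  0.04300898] ((0.5060564279556274, -0.3405227065086365), 0.012923735193908215)
```

Request:
apply_moves(rows=[{"xyz": [0,0,25],"turn": [0,0,0],"grip": 0.8},{"xyz": [0,0,43],"turn": [0,0,0],"grip": 0.8},{"xyz": [0,0,52],"turn": [0,0,0],"grip": 0.8},{"xyz": [0,0,52],"turn": [0,0,0],"grip": 0.5},{"xyz": [0,0,52],"turn": [0,0,0],"grip": 0.2},{"xyz": [0,0,52],"turn": [0,0,0],"grip": 0},{"xyz": [0,0,52],"turn": [0,0,0],"grip": 0},{"xyz": [0,0,52],"turn": [0,0,0],"grip": 0},{"xyz": [0,0,52],"turn": [0,0,0],"grip": 0}])

```text
clock: 3.95
tcp_pos: [0.5069, -0.3428, 0.0203]
orientation: [0.001, 0.882, 0.471, 0.001]
wrist_force: [-0.7, 1.4, 6.7]
finger_gap: 0.0248
grip_force: 49.4
```

Request:
apply_moves(rows=[{"xyz": [0,0,-10],"turn": [0,0,0],"grip": 0},{"xyz": [0,0,-30],"turn": [0,0,0],"grip": 0},{"xyz": [0,0,-60],"turn": [0,0,0],"grip": 0},{"xyz": [0,0,-95],"turn": [0,0,0],"grip": 0},{"xyz": [0,0,-130],"turn": [0,0,0],"grip": 0},{"xyz": [0,0,-165],"turn": [0,0,0],"grip": 0},{"xyz": [0,0,-190],"turn": [0,0,0],"grip": 0},{"xyz": [0,0,-200],"turn": [0,0,0],"grip": 0},{"xyz": [0,0,-200],"turn": [0,0,0],"grip": 0}])

```text
clock: 4.7
tcp_pos: [0.507, -0.343, 0.2219]
orientation: [0.003, 0.882, 0.471, 0.001]
wrist_force: [1.2, 0.1, -2.1]
finger_gap: 0.0243
grip_force: 49.5
```

Run:
```python
from h import *
s=env.get_state(); print(s["tcp_pos"],s["finger_gap"],s["wrist_force"])
go([.527,.19,.22],20)
d=cam("wrist"); cv2.imwrite("pics/w1.png",d["color"])
```

```text
[ 0.50704275 -0.34301317  0.2218527 ] 0.024312781268615295 [ 1.20287681  0.0923303  -2.14764237]
shift [ 4.543e+02 -2.795e+02 -2.000e-01] turn [ 0.0052  0.0035 -0.9381]
```

View pics/w1.png

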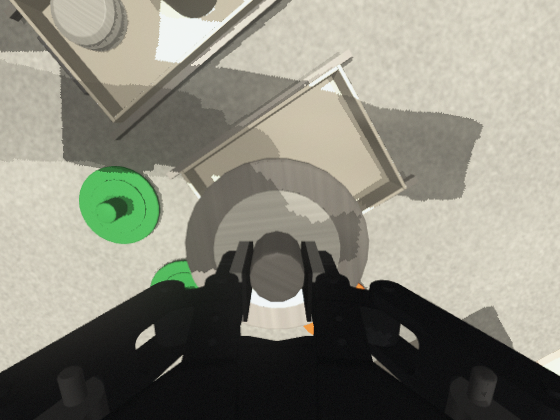

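The lid is held by its knob between the pads, at (277,265). Now I'll carry it over the bin.

Request:
apply_moves(rows=[{"xyz": [13,-8,0],"turn": [0,0,-0.03],"grip": 0},{"xyz": [38,-23,0],"turn": [0,0,-0.09],"grip": 0},{"xyz": [68,-42,0],"turn": [0,0,-0.15],"grip": 0},{"xyz": [98,-60,0],"turn": [0,0,-0.22],"grip": 0},{"xyz": [128,-79,0],"turn": [0,0,-0.29],"grip": 0},{"xyz": [158,-97,0],"turn": [0,0,-0.36],"grip": 0},{"xyz": [188,-116,0],"turn": [0,0,-0.42],"grip": 0},{"xyz": [218,-134,0],"turn": [0,0,-0.48],"grip": 0},{"xyz": [248,-153,0],"turn": [0,0,-0.54],"grip": 0},{"xyz": [278,-171,0],"turn": [0,0,-0.6],"grip": 0},{"xyz": [308,-190,0],"turn": [0,0,-0.66],"grip": 0},{"xyz": [335,-206,0],"turn": [0,0,-0.72],"grip": 0}])

```text
clock: 5.75
tcp_pos: [0.5181, 0.0539, 0.2156]
orientation: [-0.002, 0.658, 0.753, -0.001]
wrist_force: [-0.5, 0.2, -2.0]
finger_gap: 0.024
grip_force: 49.5
```

Run:
```python
from h import *
go([.527,.19,.22],20)
```

```text
shift [133.7  27.2  -4.4] turn [-0.0048 -0.0021 -0.2133]
```

```bash
cat > well.py <<'E'
from h import *
d=cam("wrist"); cv2.imwrite("pics/w2.png",d["color"]); P,_=cloud(d); q=P.reshape(-1,3)
near=np.hypot(q[:,0]-.527,q[:,1]-.19)
k=q[(abs(q[:,2]-.030)<.004)&(near<.07)][:,:2].astype(np.float32)
print("floor",len(k), cv2.minEnclosingCircle(k) if len(k)>50 else "")
print("deck z",np.median(q[(near>.06)&(near<.08)&(q[:,2]<.06)][:,2]))
r=q[(abs(q[:,2]-.1)<.005)&(near<.16)][:,:2].astype(np.float32); print("rim",len(r),cv2.minAreaRect(r))
g=cv2.cvtColor(d["color"],cv2.COLOR_BGR2GRAY); m=((g<45)&(near.reshape(g.shape)<.06)&(P[...,2]<.04)&(P[...,2]>.02)).astype(np.uint8)*255
c=max(cv2.findContours(m,0,2)[0],key=cv2.contourArea); e=cv2.fitEllipse(c); print("dark",e,cv2.contourArea(c),onplane(d,[e[0]],.03))
pts=onplane(d,c.reshape(-1,2),.03)[:,:2].astype(np.float32); print(cv2.minEnclosingCircle(pts))
E
python3 well.py
```

```text
floor 9067 ((0.530303955078125, 0.19141675531864166), 0.05274660140275955)
deck z 0.04144732284590382
rim 3410 ((0.5265446305274963, 0.17530998587608337), (0.15361766517162323, 0.18106116354465485), 78.22845458984375)
dark ((314.36590576171875, 47.50972366333008), (57.96246337890625, 73.69796752929688), 140.81390380859375) 3261.5 [[0.53636987 0.20116496 0.03      ]]
((0.5325709581375122, 0.19457101821899414), 0.03929893672466278)
```

View pics/w2.png

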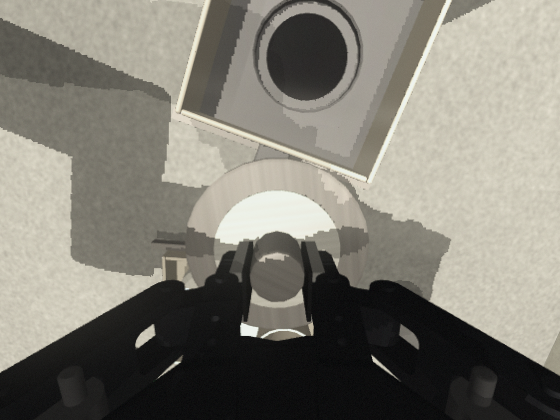

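The well is fully visible at (307,56), with the lid held at (277,265). I'll fit the dark disc and the held lid in this same image, so any calibration error cancels.

```bash
cat > rel.py <<'E'
from h import *
from scipy.optimize import least_squares
def circ(p):
    p=np.asarray(p,float); f=lambda c:np.hypot(p[:,0]-c[0],p[:,1]-c[1])-c[2]
    r=least_squares(f,[*p.mean(0)[:2],.04],loss="soft_l1",f_scale=.001); return r.x.round(4),np.sqrt(np.median(r.fun**2)).round(4)
s=env.get_state(); d=cam("wrist"); P,_=cloud(d); g=cv2.cvtColor(d["color"],cv2.COLOR_BGR2GRAY)
t=s["tcp_pos"]; print("tcp",t,s["orientation"])
# dark disc
m=((g<60)&(np.hypot(P[...,0]-.528,P[...,1]-.191)<.044)).astype(np.uint8)*255
c=max(cv2.findContours(m,0,1)[0],key=cv2.contourArea).reshape(-1,2); c=c[c[:,1]>2]; print("dark",circ(onplane(d,c,.03)[:,:2]))
# well rim: hole in the deck, outer boundary of floor pixels
m=((np.abs(P[...,2]-.03)<.006)&(np.hypot(P[...,0]-.529,P[...,1]-.191)<.062)).astype(np.uint8)*255
m=cv2.morphologyEx(m,cv2.MORPH_OPEN,np.ones((3,3)))
c=max(cv2.findContours(m,0,1)[0],key=cv2.contourArea).reshape(-1,2); print("hole",circ(P[c[:,1],c[:,0],:2]))
# lid
n=np.hypot(P[...,0]-t[0],P[...,1]-t[1])
q=P[(n<.055)&(np.abs(P[...,2]-t[2]+.004)<.012)]; print("lidtop z",np.median(q[:,2]),len(q))
zt=np.median(q[:,2]); m=((n<.062)&(np.abs(P[...,2]-zt)<.006)).astype(np.uint8)*255
c=max(cv2.findContours(m,0,1)[0],key=cv2.contourArea).reshape(-1,2); p=onplane(d,c,zt)[:,:2]; p=p[np.hypot(*(p-t[:2]).T)>.042]; print("lid disc",len(p),circ(p))
q=P[m>0]; C=np.c_[q[:,:2]-t[:2],np.ones(len(q))]; print("slope",np.linalg.lstsq(C,q[:,2],rcond=None)[0])
m=(n<.014)&(np.abs(P[...,2]-zt-.03)<.005); print("knob",m.sum(),P[m].mean(0))
R0=R.from_quat(np.roll(s["orientation"],-1)); print("toolaxes",R0.as_matrix().round(3).tolist())
E
python3 rel.py
```

```text
tcp [0.51810616 0.05855201 0.21559231] [-3.43449522e-03  6.54833514e-01  7.55765339e-01  1.61619393e-04]
dark (array([0.53  , 0.1929, 0.0388]), np.float64(0.0008))
hole (array([0.53  , 0.1913, 0.0515]), np.float64(0.0004))
lidtop z 0.20914030806347028 16557
lid disc 360 (array([0.5186, 0.0605, 0.0487]), np.float64(0.0002))
slope [-0.00612037  0.00534303  0.20904898]
knob 2440 [0.51848428 0.06074124 0.23834041]
toolaxes [[-0.142, 0.99, -0.005], [0.99, 0.142, 0.005], [0.005, -0.004, -1.0]]
```

Run:
```python
from h import *
go([.529,.19,.13],20)
```

```text
shift [131.2  29.6  85.8] turn [-0.0044 -0.0032 -0.2098]
```

Request:
apply_moves(rows=[{"xyz": [15,3,0],"turn": [0,0,-0.03],"grip": 0},{"xyz": [40,9,0],"turn": [0,0,-0.08],"grip": 0},{"xyz": [70,16,0],"turn": [0,0,-0.13],"grip": 0},{"xyz": [100,23,0],"turn": [0,0,-0.18],"grip": 0},{"xyz": [122,28,10],"turn": [-0.004,-0.003,-0.21],"grip": 0},{"xyz": [131,29.6,30],"turn": [-0.004,-0.003,-0.21],"grip": 0},{"xyz": [131,29.6,55],"turn": [-0.004,-0.003,-0.21],"grip": 0},{"xyz": [131,29.6,75],"turn": [-0.004,-0.003,-0.21],"grip": 0},{"xyz": [131,29.6,86],"turn": [-0.004,-0.003,-0.21],"grip": 0},{"xyz": [131,29.6,86],"turn": [-0.004,-0.003,-0.21],"grip": 0},{"xyz": [131,29.6,86],"turn": [-0.004,-0.003,-0.21],"grip": 0}])

```text
clock: 6.77
tcp_pos: [0.5309, 0.1843, 0.1301]
orientation: [0.001, 0.577, 0.817, -0.001]
wrist_force: [0.4, 0.3, -1.0]
finger_gap: 0.0244
grip_force: 49.5
```

```bash
sed -i 's/^c=max.*"dark".*$//; s/^c=max.*"hole".*$//' rel.py; python3 rel.py
python3 - <<'E'
from h import *
d=cam("wrist"); cv2.imwrite("pics/w3.png",d["color"])
go([.529,.19,.07],20)
E
```

```text
tcp [0.530881   0.18425114 0.13008887] [ 6.81406116e-04  5.76919244e-01  8.16799910e-01 -1.27581353e-03]
lidtop z 0.12347208571174736 16549
lid disc 362 (array([0.5311, 0.1859, 0.0488]), np.float64(0.0002))
slope [-0.00104029 -0.00340408  0.12352803]
knob 2433 [0.53076943 0.18646774 0.15281487]
toolaxes [[-0.334, 0.942, -0.0], [0.942, 0.334, -0.003], [-0.003, -0.001, -1.0]]
shift [ 6.6 -2.  62.4] turn [ 0.0034  0.0033 -0.0084]
```

View pics/w3.png

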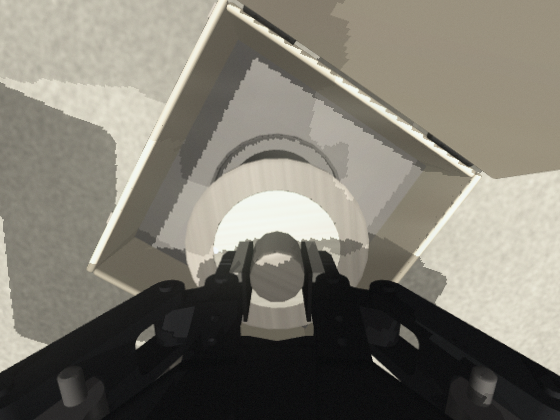

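The lid is over the well, whose rim arc peaks at (277,135). About 6 mm of correction remains; I'll apply it while descending.

Request:
apply_moves(rows=[{"xyz": [3,-1,8],"turn": [0.002,0.002,0],"grip": 0},{"xyz": [6.5,-1.5,20],"turn": [0.003,0.003,0],"grip": 0},{"xyz": [6.5,-1.5,35],"turn": [0.003,0.003,0],"grip": 0},{"xyz": [6.5,-1.5,50],"turn": [0.003,0.003,0],"grip": 0},{"xyz": [6.5,-1.5,58],"turn": [0.003,0.003,0],"grip": 0},{"xyz": [6.5,-1.5,62],"turn": [0.003,0.003,0],"grip": 0},{"xyz": [6.5,-1.5,62],"turn": [0.003,0.003,0],"grip": 0},{"xyz": [6.5,-1.5,62],"turn": [0.003,0.003,0],"grip": 0}])

```text
clock: 7.53
tcp_pos: [0.53, 0.1904, 0.0708]
orientation: [0.001, 0.577, 0.817, 0.0]
wrist_force: [-0.3, -1.0, -0.7]
finger_gap: 0.0243
grip_force: 49.5
```

```bash
python3 rel.py
python3 - <<'E'
from h import *
# well rim arc: deck/floor step seen beyond the lid
d=cam("wrist"); P,_=cloud(d)
n=np.hypot(P[...,0]-.53,P[...,1]-.192); m=((P[...,2]>.026)&(P[...,2]<.036)&(n<.06)); p=P[m][:,:2]; print(m.sum())
if m.sum()>20:
    r=np.hypot(*(p-[.53,.192]).T); print("max r of floor pts vs (.53,.192)",np.percentile(r,[50,95]),p[r>np.percentile(r,90)].mean(0))
go([.529,.19,.05],20)
E
```

```text
tcp [0.52998959 0.19040137 0.07079729] [5.62244953e-04 5.76900582e-01 8.16814036e-01 4.82473653e-04]
lidtop z 0.06418881381374063 16561
lid disc 361 (array([0.5302, 0.1921, 0.0488]), np.float64(0.0002))
slope [ 0.00089279 -0.00025622  0.06421295]
knob 2444 [0.52978529 0.19249635 0.093506  ]
toolaxes [[-0.334, 0.942, 0.001], [0.942, 0.334, 0.0], [-0.0, 0.001, -1.0]]
839
max r of floor pts vs (.53,.192) [0.04868619 0.05103462] [0.4870227  0.21146391]
shift [ 0.1 -1.5 21.2] turn [ 0.0025  0.0006 -0.0081]
```

Aligned to within a millimetre. Lowering slowly.

Request:
apply_moves(rows=[{"xyz": [0,0,5],"turn": [0,0,0],"grip": 0},{"xyz": [0,0,10],"turn": [0,0,0],"grip": 0},{"xyz": [0,0,14],"turn": [0,0,0],"grip": 0},{"xyz": [0,0,17],"turn": [0,0,0],"grip": 0},{"xyz": [0,0,20],"turn": [0,0,0],"grip": 0},{"xyz": [0,0,22],"turn": [0,0,0],"grip": 0},{"xyz": [0,0,23.5],"turn": [0,0,0],"grip": 0},{"xyz": [0,0,23.5],"turn": [0,0,0],"grip": 0}])

```text
clock: 8.3
tcp_pos: [0.5295, 0.1903, 0.0465]
orientation: [0.0, 0.577, 0.817, 0.0]
wrist_force: [-0.1, -0.4, -1.1]
finger_gap: 0.0248
grip_force: 49.5
```

```bash
python3 rel.py
```

```text
tcp [0.52953329 0.19028806 0.04654317] [2.38152322e-04 5.76885785e-01 8.16824782e-01 9.64257628e-05]
lidtop z 0.04003653938851381 20671
lid disc 494 (array([0.5292, 0.1913, 0.0611]), np.float64(0.0006))
slope [-0.00268648  0.01016854  0.04013517]
knob 2447 [0.52935503 0.19242498 0.06928339]
toolaxes [[-0.334, 0.942, 0.001], [0.942, 0.334, -0.0], [-0.0, 0.0, -1.0]]
```

The lid top is at 0.040, so it's home. Settling it, releasing and backing up.

Request:
apply_moves(rows=[{"xyz": [0,0,0.7],"turn": [0,0,0],"grip": 0},{"xyz": [0,0,0.7],"turn": [0,0,0],"grip": 0.35},{"xyz": [0,0,0.7],"turn": [0,0,0],"grip": 0.5},{"xyz": [0,0,0.7],"turn": [0,0,0],"grip": 0.7},{"xyz": [0,0,0.7],"turn": [0,0,0],"grip": 0.8},{"xyz": [0,0,0.7],"turn": [0,0,0],"grip": 0.8},{"xyz": [0,0,-10],"turn": [0,0,0],"grip": 0.8},{"xyz": [0,0,-35],"turn": [0,0,0],"grip": 0.8},{"xyz": [0,0,-70],"turn": [0,0,0],"grip": 0.8},{"xyz": [0,0,-105],"turn": [0,0,0],"grip": 0.8},{"xyz": [0,0,-140],"turn": [0,0,0],"grip": 0.8},{"xyz": [0,0,-175],"turn": [0,0,0],"grip": 0.8}])

```text
clock: 9.35
tcp_pos: [0.5291, 0.1903, 0.2244]
orientation: [0.001, 0.577, 0.817, 0.0]
wrist_force: [0.3, 0.7, 0.0]
finger_gap: 0.0681
grip_force: 0.0
```

Run:
```python
from h import *
s=env.get_state(); print(s["tcp_pos"],s["finger_gap"])
d=cam("wrist"); P,_=cloud(d); g=P.reshape(-1,3); n=np.hypot(g[:,0]-.53,g[:,1]-.192)
q=g[(n<.046)&(n>.02)&(g[:,2]<.06)]; A=np.c_[q[:,:2]-[.53,.192],np.ones(len(q))]; print("lid top plane",len(q),np.linalg.lstsq(A,q[:,2],rcond=None)[0])
print("deck",np.median(g[(n>.06)&(n<.075)&(g[:,2]<.06)][:,2]))
k=g[(n<.03)&(abs(g[:,2]-.07)<.006)]; print("knob",k.mean(0),cv2.minEnclosingCircle(k[:,:2].astype(np.float32)))
d=cam("top"); P,_=cloud(d); q=P.reshape(-1,3)
y=np.array([np.sin(np.radians(12)),np.cos(np.radians(12)),0]); x=np.array([y[1],-y[0],0]); c=np.array([.529,.191,0])
L=np.c_[(q-c)@x,(q-c)@y,q[:,2]]
f=L[(abs(L[:,0])<.09)&(L[:,1]>.08)&(L[:,1]<.22)&(L[:,2]>.13)&(L[:,2]<.31)]
print("flap fit",len(f),np.polyfit(f[:,2]-.104,f[:,1]-.092,1),f[:,2].max(),f[f[:,2]>f[:,2].max()-.015].mean(0))
```

```text
[0.52911798 0.19026092 0.22443278] 0.06807818335017694
lid top plane 4244 [ 0.00215108 -0.00173867  0.03998315]
deck 0.041535903010760454
knob [0.5302936  0.19150101 0.06918596] ((0.5305652618408203, 0.19081899523735046), 0.012931914068758488)
flap fit 1 [0.074588   0.00199204] 0.13070725934068472 [0.00380622 0.09598408 0.13070726]<stdin>:11: RankWarning: Polyfit may be poorly conditioned
```

The lid is level and home: its top is at 0.040 and the knob is centred. Next, the path to behind the flap, over its top, with the fingers shut and their closing line along the hinge.

```bash
cat >> h.py <<'E'
by=np.array([np.sin(np.radians(12.2)),np.cos(np.radians(12.2))]); C=np.array([.530,.191])
def gob(y,z): p=C+by*y; go([p[0],p[1],z],-12.2)
E
python3 - <<'E'
from h import *
s=env.get_state(); print(s["tcp_pos"],s["joint_pos"].round(2))
gob(0,.35);gob(.215,.35);gob(.215,.25)
E
```

```text
[0.53276656 0.19108385 0.2294873 ] [ 0.2   0.29  0.    1.28 -0.    1.43]
shift [   0.6   -1.1 -120.5] turn [ 0.013  -0.0016  0.5541]
shift [ 183.4  112.  -119.5] turn [ 0.013  -0.0016  0.5541]
shift [183.6 110.7 -19.5] turn [ 0.013  -0.0016  0.5541]
```

Request:
apply_moves(rows=[{"xyz": [0,0,-35],"turn": [0,0,0.05],"grip": 0.4},{"xyz": [0,0,-70],"turn": [0,0,0.11],"grip": 0},{"xyz": [0,0,-105],"turn": [0,0,0.18],"grip": 0},{"xyz": [5,3,-120],"turn": [0,0,0.26],"grip": 0},{"xyz": [25,15,-120],"turn": [0,0,0.34],"grip": 0},{"xyz": [55,33,-120],"turn": [0,0,0.42],"grip": 0},{"xyz": [85,52,-120],"turn": [0,0,0.5],"grip": 0},{"xyz": [115,70,-120],"turn": [0,0,0.55],"grip": 0},{"xyz": [145,89,-120],"turn": [0,0,0.55],"grip": 0},{"xyz": [170,104,-120],"turn": [0,0,0.55],"grip": 0},{"xyz": [183,112,-120],"turn": [0,0,0.55],"grip": 0},{"xyz": [183,112,-120],"turn": [0,0,0.55],"grip": 0}])

```text
clock: 10.45
tcp_pos: [0.5733, 0.4035, 0.3397]
orientation: [-0.0, 0.776, 0.631, -0.001]
wrist_force: [-0.2, -0.1, -0.1]
finger_gap: -0.0004
grip_force: 0.0
```

Run:
```python
from h import *
s=env.get_state(); print(s["tcp_pos"],s["joint_pos"].round(2),s["wrist_force"])
gob(.215,.25)
d=cam("scene"); d2=cam("wrist"); P,_=cloud(d); q=P.reshape(-1,3)
f=q[(q[:,2]>.12)&(q[:,2]<.31)]; L=np.c_[(f[:,:2]-C)@[by[1],-by[0]],(f[:,:2]-C)@by,f[:,2]]
L=L[(abs(L[:,0])<.085)&(L[:,1]>.08)&(L[:,1]<.18)]
print(len(L)); 
for z in (.14,.18,.22,.26,.28): 
    k=L[abs(L[:,2]-z)<.01]; print(z,len(k),np.median(k[:,1]) if len(k) else "")
cv2.imwrite("pics/pair.png",np.hstack([cv2.resize(d["color"][60:230,200:420],None,fx=1.8,fy=1.8),cv2.resize(d2["color"],(404,306))]))
```

```text
[0.57334458 0.4035453  0.33967161] [0.5  0.63 0.8  1.75 0.   2.28] [-0.17150525 -0.11967404 -0.11073311]
shift [-1.9  2.6 89.7] turn [-0.0012  0.0006  0.0075]
1975
0.14 235 0.10161905068489675
0.18 256 0.11683029990718732
0.22 261 0.13182029292517752
0.26 257 0.14741102169745585
0.28 119 0.15216513858126518
```

View pics/pair.png

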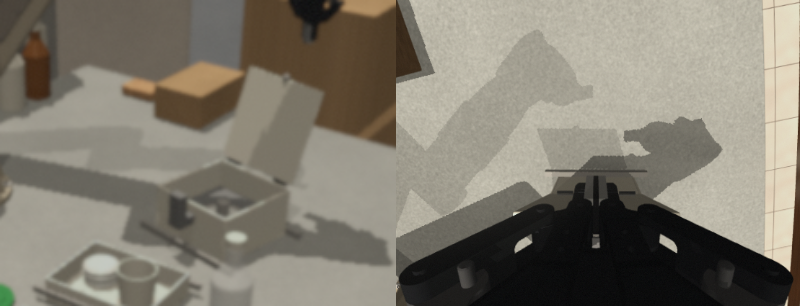

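The scene crop shows the flap leaning back about 21° with the gripper above and beyond it. In the wrist half there is a line at about (595,170) just ahead of the fingers, and I can't tell what it is. I'll check it in 3D before descending.

Run:
```python
from h import *
d=cam("wrist"); P,_=cloud(d); V=np.array(d["view"]); print("cam pos",(-V[:3,:3].T@V[:3,3]).round(3))
for r,c in [(230,275),(233,275),(236,275),(205,270),(150,275),(265,230),(275,278),(255,275)]:
    p=P[r,c]; print(r,c,"bin x,y,z",((p[:2]-C)@[by[1],-by[0]]).round(3),((p[:2]-C)@by).round(3),p[2].round(3))
q=P.reshape(-1,3); L=np.c_[(q[:,:2]-C)@[by[1],-by[0]],(q[:,:2]-C)@by,q[:,2]]
k=L[(abs(L[:,0])<.1)&(L[:,1]>.09)&(L[:,1]<.3)&(L[:,2]>.1)&(L[:,2]<.3)]; print(len(k),k.min(0) if len(k) else "",k.max(0) if len(k) else "")
```

```text
cam pos [0.588 0.465 0.483]
230 275 bin x,y,z -0.003 0.109 -0.0
233 275 bin x,y,z -0.003 0.105 0.003
236 275 bin x,y,z -0.003 0.103 0.014
205 270 bin x,y,z -0.012 0.153 -0.001
150 275 bin x,y,z -0.003 0.244 -0.001
265 230 bin x,y,z -0.06 0.108 0.133
275 278 bin x,y,z -0.001 0.224 0.377
255 275 bin x,y,z -0.002 0.225 0.361
2262 [-0.08941055  0.09564366  0.10036581] [0.08915264 0.15961313 0.2810857 ]
```

That line is only the rail. The flap's edge is at y .160, z .281, so the way down is clear. Descending behind it, then pushing toward the bin.

Request:
apply_moves(rows=[{"xyz": [0,0,30],"turn": [0,0,0],"grip": 0},{"xyz": [-2,2.6,65],"turn": [0,0,0],"grip": 0},{"xyz": [-2,2.6,93],"turn": [0,0,0],"grip": 0},{"xyz": [-12,2.6,93],"turn": [0,0,0],"grip": 0},{"xyz": [-32,2.6,93],"turn": [0,0,0],"grip": 0},{"xyz": [-50,2.6,93],"turn": [0,0,0],"grip": 0},{"xyz": [-68,2.6,93],"turn": [0,0,0],"grip": 0},{"xyz": [-86,2.6,93],"turn": [0,0,0],"grip": 0},{"xyz": [-100,2.6,93],"turn": [0,0,0],"grip": 0},{"xyz": [-100,2.6,93],"turn": [0,0,0],"grip": 0}])

```text
clock: 11.43
tcp_pos: [0.5549, 0.2981, 0.2504]
orientation: [0.001, 0.778, 0.628, 0.001]
wrist_force: [0.7, -0.1, -0.0]
finger_gap: -0.0002
grip_force: 0.0
```

```bash
cat > st.py <<'E'
from h import *
s=env.get_state(); p=s["tcp_pos"]; print("bin y,z",((p[:2]-C)@by).round(4),p[2].round(4),"x",((p[:2]-C)@[by[1],-by[0]]).round(4),s["wrist_force"].round(1),s["clock"])
# corner path, w=11mm, s from .14 to .165
for th in np.radians([80,70,60,50,40,30,20,15,10,5,2,0,-1]):
    S=.14+.028*(1-max(th,0)/np.radians(90)); y=.092-S*np.cos(th)+.003*np.sin(th)+.011; z=.104+S*np.sin(th)+.003*np.cos(th)
    print(round(np.degrees(th)),"dx",round(1000*(y-((p[:2]-C)@by)),1),"dz",round(1000*(p[2]-z),1))
E
python3 st.py
python3 - <<'E'
from h import *
gob(.11,.245)
E
```

```text
bin y,z 0.11 0.2504 x 0.0017 [ 0.7 -0.1 -0. ] 11.4333
80 dx -28.9 dz 4.9
70 dx -54.2 dz 8.0
60 dx -79.0 dz 15.6
50 dx -102.7 dz 27.7
40 dx -124.2 dz 44.1
30 dx -142.9 dz 64.5
20 dx -158.0 dz 88.2
15 dx -164.0 dz 101.2
10 dx -168.8 dz 114.8
5 dx -172.5 dz 128.9
2 dx -174.1 dz 137.6
0 dx -175.0 dz 143.4
-1 dx -175.0 dz 146.3
shift [ 0.  -1.7  5.4] turn [ 0.0019  0.0002 -0.0001]
```

Request:
apply_moves(rows=[{"xyz": [-14,-1,3],"turn": [0,0,0],"grip": 0},{"xyz": [-29,-1.7,5],"turn": [0,0,0],"grip": 0},{"xyz": [-42,-1.7,6.5],"turn": [0,0,0],"grip": 0},{"xyz": [-54,-1.7,8],"turn": [0,0,0],"grip": 0},{"xyz": [-67,-1.7,12],"turn": [0,0,0],"grip": 0},{"xyz": [-79,-1.7,16],"turn": [0,0,0],"grip": 0},{"xyz": [-91,-1.7,22],"turn": [0,0,0],"grip": 0},{"xyz": [-103,-1.7,28],"turn": [0,0,0],"grip": 0},{"xyz": [-114,-1.7,36],"turn": [0,0,0],"grip": 0},{"xyz": [-124,-1.7,44],"turn": [0,0,0],"grip": 0},{"xyz": [-124,-1.7,44],"turn": [0,0,0],"grip": 0}])

```text
clock: 12.35
tcp_pos: [0.5271, 0.1791, 0.2038]
orientation: [-0.0, 0.778, 0.629, -0.001]
wrist_force: [-0.3, 0.1, -0.6]
finger_gap: 0.0002
grip_force: 0.0
```

```bash
python3 st.py
python3 - <<'E'
from h import *
d=cam("top"); P,_=cloud(d); q=P.reshape(-1,3); L=np.c_[(q[:,:2]-C)@[by[1],-by[0]],(q[:,:2]-C)@by,q[:,2]]
d=cam("scene"); P,_=cloud(d); q=P.reshape(-1,3); L=np.r_[L,np.c_[(q[:,:2]-C)@[by[1],-by[0]],(q[:,:2]-C)@by,q[:,2]]]
k=L[(abs(L[:,0])<.085)&(abs(L[:,0])>.06)&(L[:,1]>-.1)&(L[:,1]<.085)&(L[:,2]>.112)&(L[:,2]<.28)]
print(len(k)); 
for y in (-.06,-.04,-.02,0,.02,.04,.06): print(y,np.median(k[abs(k[:,1]-y)<.008][:,2]).round(3))
E
```

```text
bin y,z -0.0123 0.2038 x -0.0003 [-0.3  0.1 -0.6] 12.35
80 dx 93.4 dz -41.7
70 dx 68.1 dz -38.7
60 dx 43.2 dz -31.1
50 dx 19.6 dz -18.9
40 dx -1.9 dz -2.5
30 dx -20.6 dz 17.8
20 dx -35.7 dz 41.6
15 dx -41.7 dz 54.6
10 dx -46.6 dz 68.2
5 dx -50.3 dz 82.3
2 dx -51.9 dz 90.9
0 dx -52.7 dz 96.8
-1 dx -52.7 dz 99.7
507
-0.06 0.224
-0.04 0.217
-0.02 0.2
0 0.184
0.02 0.166
0.04 0.146
0.06 0.126
```

The flap follows, now at about 41°. Continuing down, then pressing onto the catch.

Request:
apply_moves(rows=[{"xyz": [-11,0,7],"turn": [0,0,0],"grip": 0},{"xyz": [-21,0,18],"turn": [0,0,0],"grip": 0},{"xyz": [-29,0,30],"turn": [0,0,0],"grip": 0},{"xyz": [-36,0,42],"turn": [0,0,0],"grip": 0},{"xyz": [-42,0,54],"turn": [0,0,0],"grip": 0},{"xyz": [-46,0,67],"turn": [0,0,0],"grip": 0},{"xyz": [-50,0,80],"turn": [0,0,0],"grip": 0},{"xyz": [-52,0,88],"turn": [0,0,0],"grip": 0},{"xyz": [-52,0,93],"turn": [0,0,0],"grip": 0},{"xyz": [-52,0,96],"turn": [0,0,0],"grip": 0},{"xyz": [-52,0,97],"turn": [0,0,0],"grip": 0},{"xyz": [-52,0,97],"turn": [0,0,0],"grip": 0}])

```text
clock: 13.45
tcp_pos: [0.5176, 0.1301, 0.1079]
orientation: [0.0, 0.777, 0.63, 0.0]
wrist_force: [0.2, -0.5, 1.0]
finger_gap: 0.0001
grip_force: 0.0
```

```bash
python3 st.py|head -1
```

```text
bin y,z -0.0622 0.1079 x 0.0007 [ 0.2 -0.5  1. ] 13.45
```

Press a few mm further, in small steps.

Request:
apply_moves(rows=[{"xyz": [0,0,1],"turn": [0,0,0],"grip": 0},{"xyz": [0,0,2],"turn": [0,0,0],"grip": 0},{"xyz": [0,0,3],"turn": [0,0,0],"grip": 0},{"xyz": [0,0,3],"turn": [0,0,0],"grip": 0}])

```text
clock: 13.78
tcp_pos: [0.5177, 0.13, 0.1067]
orientation: [0.001, 0.777, 0.63, 0.001]
wrist_force: [-4.2, -0.2, 12.6]
finger_gap: 0.0001
grip_force: 6.2
```

12.6 N at z .1067, so it has bottomed out. Backing off to check the flap.

Request:
apply_moves(rows=[{"xyz": [0,0,-10],"turn": [0,0,0],"grip": 0},{"xyz": [0,0,-35],"turn": [0,0,0],"grip": 0},{"xyz": [0,0,-70],"turn": [0,0,0],"grip": 0},{"xyz": [0,0,-105],"turn": [0,0,0],"grip": 0},{"xyz": [0,0,-140],"turn": [0,0,0],"grip": 0},{"xyz": [0,0,-150],"turn": [0,0,0],"grip": 0},{"xyz": [0,0,-150],"turn": [0,0,0],"grip": 0},{"xyz": [0,0,-150],"turn": [0,0,0],"grip": 0},{"xyz": [0,0,-150],"turn": [0,0,0],"grip": 0}])

```text
clock: 14.53
tcp_pos: [0.5166, 0.1299, 0.2532]
orientation: [-0.0, 0.777, 0.629, -0.001]
wrist_force: [-0.2, -0.7, 0.8]
finger_gap: 0.0002
grip_force: 0.0
```

Run:
```python
from h import *
print(env.get_state()["wrist_force"].round(1))
for n in ("wrist","top"):
    d=cam(n); P,_=cloud(d); q=P.reshape(-1,3); L=np.c_[(q[:,:2]-C)@[by[1],-by[0]],(q[:,:2]-C)@by,q[:,2]]
    k=L[(abs(L[:,0])<.08)&(L[:,1]>-.09)&(L[:,1]<.085)&(L[:,2]>.08)&(L[:,2]<.14)]
    print(n,len(k),np.polyfit(k[:,1],k[:,2],1).round(4),np.percentile(k[:,2],[5,50,95]).round(4))
```

```text
[-0.2 -0.7  0.8]
wrist 32402 [-0.0014  0.1067] [0.1054 0.1067 0.108 ]
top 1341 [-0.0092  0.1059] [0.1017 0.1064 0.111 ]
```

The flap is level at 0.1067 (slope 0.001 rad) and staying latched with the arm clear of it. Handing in.

```bash
python3 -c "
from workcell import ticket
print(ticket.hand_in())"
```

```text
the job is handed in; nothing more can be done
None
```

The lid is released flat and fully home in the well, the flap is shut on its catch with the arm clear of it, and the job was handed in at about 15 s of the 64 s; no verdict came back.

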